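Load a vial cassette in order and take it off its dock

TASK

Load the white cassette while it sits latched in its dock: first put the blue-capped vial fully down into pocket one (one black dot) and let go of it, then the red-capped vial into pocket two (two black dots) in the same way. Then pinch the two green side catches together so that they unlatch, lift the cassette straight out, and finish while still holding it by the pinched catches, level and at rest, about 10 cm above its dock with both vials in it. Leave the black-capped vial in the rack and do not disturb the other things on the worktop.

Things in the scene. Friction and masses are not known exactly. Their poses are not given: they have to be found in the camera images.
- dock: blue dock fixed to the worktop, base 172 x 90 mm (x by y), 6 mm thick; origin under its centre at worktop height, x along the cassette, z up; x axis roughly along world y, pose varies. Dark keepers (36 mm long, y = +-27 to +-40 mm, up to 21 mm above the worktop) have lips over the catch hooks; locating walls up to 19 mm leave the cassette about 1.3 mm of play
- cassette: white cassette, 140 x 40 mm (x by y), about 0.25 kg; origin under its centre, on the dock's plate 6 mm above the worktop; axes as the dock's. Two end blocks 22 mm high with a pocket each; between them a tower 22 x 22 mm, top 66 mm above the origin, with a green catch on its +y and -y side. Latched, it lifts only 1.5 mm; it comes out once both catches are in by over 4.5 mm
- grip (a point): middle of the tower, midway between the two green finger pads and half-way up them, 52 mm above the cassette's underside (58 mm above the worktop when docked). Pads: 28 mm wide (along x), 28 mm high; outer faces 60 mm apart (across y) at rest, 46 mm fully pressed. Beside the pads all is free above the keepers (21 mm above the worktop)
- catch_a (a joint): travel of the green catch on the cassette's +y side: 0 = sprung out (latched), 0.007 m = pushed fully in towards the tower. Spring: about 2.5 N to start, 7 N fully in
- catch_b (a joint): the same for the green catch on the cassette's -y side
- pocket_one (a point): centre of the mouth of pocket one, on the cassette's top face (22 mm above its underside) 48 mm towards +x; one black dot beside it at that end. Round pocket 14 mm across, 12 mm deep, slightly chamfered
- pocket_two (a point): the mouth of pocket two, 48 mm towards the cassette's -x end, two black dots beside it; otherwise like pocket one
- seat_one (a point): where the middle of a vial lies when it is fully down in pocket one: 4 mm above the mouth
- seat_two (a point): where the middle of a vial lies when it is fully down in pocket two: 4 mm above the mouth
- vial_blue_mid (a point): centre (half-way up, 16 mm above its foot) of the first vial: a small upright cylinder 12 mm across and 32 mm tall, blue cap (10.6 mm across) on its top 5 mm, 12 g. It stands at the start in one of the three holes of the rack (which one varies) with its top 22 mm above the rack's top face; clear body
- vial_red_mid (a point): centre (half-way up, 16 mm above its foot) of the second vial: a small upright cylinder 12 mm across and 32 mm tall, red cap (10.6 mm across) on its top 5 mm, 12 g. It stands at the start in one of the three holes of the rack (which one varies) with its top 22 mm above the rack's top face; amber body
- vial_black_mid (a point): centre (half-way up) of the third, not wanted, vial: a small upright cylinder 12 mm across and 32 mm tall, black cap (10.6 mm across) on its top 5 mm, 12 g. It stands at the start in one of the three holes of the rack (which one varies) with its top 22 mm above the rack's top face; amber body
- vial_blue: the same blue-capped vial, origin at the centre of its foot, z up its axis
- vial_red: the same red-capped vial, origin at the centre of its foot, z up its axis
- rack: grey vial rack fixed to the worktop, 136 x 34 x 16 mm (x, y, z); origin at the centre of its underside; three holes 14 mm across and 10 mm deep in a row along its x axis at -45, 0 and +45 mm. Its x axis lies roughly along world y; position and yaw vary
- screw_jar: bystander: screw-top jar, red lid, 43 mm across, 51 mm tall; origin at its underside
- dropper_bottle: bystander: amber dropper bottle, 28 mm across, 92 mm tall; origin at its underside
- weigh_tin: bystander: flat metal tin, 52 mm across, 26 mm tall; origin at its underside
- alu_block: bystander: aluminium gauge block 30 x 45 x 22 mm; origin at its underside
- tape_roll: bystander: yellow roll of tape lying flat, 62 mm across, 19 mm tall; origin at its underside

How it is judged:
By the outcome, as a careful person would: the job done as asked, in the order asked, and still so for the second after the job is handed in, while the arm keeps its last pose, push and grip.
It also fails if it takes over 56 s, if anything falls off the work surface, if the arm or the gripper's body presses on something with over 40 N, if the wrist force passes 120 N, or if a joint passes its speed limit or range.

ROBOT

A 7-joint arm with a two-finger parallel gripper is mounted at the origin on a cart in front of the work surface, level with it; the furniture and walls round the work are solid. World frame = base frame: x ahead of the robot, y to its left, z up, the work surface at z = 0. Lengths are in m, angles in rad, forces in N, time in s.
With the tool pointing down it reaches from about 0.425 to 0.875 m from the base axis. Payload 4.7 kg.
Tool frame: the origin (TCP) lies midway between the tips of the shut fingers; the grasp point (between the pads) lies 19 mm behind it; x points along the fingers, z is the direction in which the jaws open and shut, and the axes are right-handed (so a half turn about x gives the same grasp; the last joint's range is limited). The gripper opens to 87 mm and grips with 3 to 60 N. Pads are 19 mm wide; open, the fingers measure 117 mm over their backs; the gripper's body (75 mm by 190 mm) begins 51 mm behind the grasp point.
Start: joints at [1.168, 0.321, -0.07, 1.45, 0.023, 1.371, -0.057], TCP at [0.263, -0.594, 0.223] pointing down, gripper open.
Joint ranges: [-2.86, 2.86], [-0.3, 2.09], [-1.38, 1.24], [0.06, 2.45], [-1.56, 4.7], [0.09, 2.05], [-2.69, 2.69]. Speed limits (rad/s): [2.57, 2.57, 3.14, 3.14, 3.14, 3.14, 3.14].

INTERFACE

Orientations are given as a rotation vector (axis times angle).
In Python, from bench import ctrl, vision, close_job gives the robot as it stands. The module is installed in compiled form; this text tells all that it offers.
- The arm moves only by the tool servo_tool, never from a script. Its argument "commands" is a list that holds one entry, the list of rows, each a list of 7 numbers: the turn, a rotation vector about the tool's x, y, z in degrees, then the shift along the tool's x, y, z in mm, then the finger opening in mm, from 0 to 87. In form: [[[wx, wy, wz, x, y, z, grip], ...]]. A call has 1 to 5 rows; each row is the pose to reach, as a shift and turn from the pose commanded when the call began, along the tool's axes at that moment; what a row does not reach only later rows make up. A row lasts 1/8 s, in which the tool goes at most 62.5 mm and 10.7 degrees, less where a joint would pass 70% of its speed; a pose out of reach is approached as far as the arm can. A call with a gripper value outside its range is refused whole. The fingers move at their own pace and stop on an object; "newtons" is the grip in N (left out, the last holds). Time passes only in rows, so rows that repeat a pose let the fingers close. It gives the time, the measured TCP pose, the force and the opening at its end, in the units of the state.
- ctrl.get_state(): the state, without advancing time (a new reading comes with each control period).
- vision.get_image(name): name is "side" or "top" or "wrist"; returns the picture (400x640x3 uint8, red, green, blue); there is no depth.
- vision.camera_info(name): a dict with "fov_y" (degrees; the focal length in pixels is half the picture's height over the tangent of half this angle, whatever the lens; pixels are square), "cx", "cy" (the principal point, pixels), "pose" (4x4, takes a point from camera to world coordinates). Camera axes: x right, y down, z forward; pixel columns grow to the right and rows downward; lengths in m; the calibration is good to about 2 mm. A picture is of the moment at which its call begins: read the wrist's pose just before it. camera_info takes no time and is no camera call; for the wrist camera it gives the pose at the moment of the call.
- close_job(): hands the job in, once; it reports no verdict.
The state is a dict: "time": time; "joint_positions": joint angles; "qd": joint speeds; "joint_torque": joint torques, N m; "position": TCP position; "tool_rot": TCP orientation; "ft_force": force on the tool from outside, world axes, zero at the start; "torque": the same for the moment, N m; "grip_width": opening from 0.0 (shut) to 1.0 (fully open).
Only numpy, scipy, OpenCV 4.12 (cv2) and the standard library are available. Lean on these libraries where they do the work, as an engineer would, in place of code of your own. Each camera call takes 0.05 s, during which the arm holds its last target. There are 200 camera calls.

## Working session

There is one attempt and no reset: what is moved stays moved. The work goes in short steps, Python scripts to look and compute and a tool call to move; the robot and the scene stay as the last step left them, time stands still between calls to the robot, and variables do not carry over. Pictures are saved under pics/ and viewed, about 8 in all and at most 12, crops included, and the job is handed in when it is done.

Besides the shell and the picture viewer there is one more tool, called by a JSON object that holds its "api" and its "payload". servo_tool: Moves the arm, as the interface text tells. Its arguments: {"type":"object","properties":{"commands":{"type":"array"},"newtons":{"type":"number"}},"required":["commands"]}

```bash
mkdir -p pics; cat > h.py <<'E'
import numpy as np, cv2
from scipy.spatial.transform import Rotation as R
from bench import ctrl, vision, close_job
def snap(n,f):
    i=vision.camera_info(n); im=vision.get_image(n); cv2.imwrite(f,im[:,:,::-1]); return im,i
def K(i): return 200/np.tan(np.radians(i['fov_y'])/2)
def ray(i,u,v):
    T=np.array(i['pose']); d=T[:3,:3]@np.array([(u-i['cx'])/K(i),(v-i['cy'])/K(i),1]); return T[:3,3],d/np.linalg.norm(d)
def onz(i,u,v,z):
    o,d=ray(i,u,v); return o+d*(z-o[2])/d[2]
def proj(i,p):
    T=np.array(i['pose']); c=T[:3,:3].T@(np.array(p)-T[:3,3]); return np.array([i['cx']+K(i)*c[0]/c[2],i['cy']+K(i)*c[1]/c[2]])
def rel(p):
    s=ctrl.get_state(); return R.from_rotvec(s['tool_rot']).inv().apply(np.array(p)-s['position'])*1000
E
python3 - <<'E'
from h import *
np.set_printoptions(precision=4,suppress=True)
for n in ['top','side','wrist']:
    im,i=snap(n,f'pics/{n}0.png'); print(n,i)
s=ctrl.get_state(); print(s); print(R.from_rotvec(s['tool_rot']).as_matrix())
E
```

```text
top {'fov_y': 52.447118990265444, 'cx': 321.04111724424666, 'cy': 203.1625436993455, 'pose': array([[-0.0254, -0.998 ,  0.0578,  0.547 ],
       [-0.9996,  0.0248, -0.0114, -0.1363],
       [ 0.0099, -0.0581, -0.9983,  1.353 ],
       [ 0.    ,  0.    ,  0.    ,  1.    ]])}
side {'fov_y': 47.15606447675685, 'cx': 321.2340480155674, 'cy': 194.59622555427435, 'pose': array([[-0.9998,  0.0084, -0.0189,  0.6379],
       [ 0.0205,  0.5043, -0.8633,  0.8609],
       [ 0.0022, -0.8635, -0.5044,  0.6418],
       [ 0.    ,  0.    ,  0.    ,  1.    ]])}
wrist {'fov_y': 69.74045311039416, 'cx': 321.0177994879809, 'cy': 201.78104851150033, 'pose': array([[ 0.4052, -0.8828, -0.2376,  0.3273],
       [-0.9142, -0.3919, -0.103 , -0.5646],
       [-0.0022,  0.2589, -0.9659,  0.3826],
       [ 0.    ,  0.    ,  0.    ,  1.    ]])}
{'time': 0.15, 'joint_positions': array([ 1.1681,  0.3217, -0.0701,  1.4514,  0.0226,  1.3708, -0.0569]), 'qd': array([ 0.0012, -0.0036,  0.0004, -0.0037, -0.0008,  0.0006, -0.0002]), 'joint_torque': array([  0.0002, -49.1792,  -0.4048, -31.2875,  -0.0641,   0.0405,
         0.0001]), 'position': array([ 0.2629, -0.594 ,  0.2217]), 'tool_rot': array([ 0.8977,  1.3794, -0.8965]), 'ft_force': array([-0.3137,  0.0533,  0.1454]), 'torque': array([ 0.0737, -0.0279, -0.0125]), 'grip_width': 0.9986910006262586}
[[-0.0007  0.9144  0.4049]
 [ 0.0013  0.4049 -0.9144]
 [-1.     -0.0001 -0.0015]]
```

View pics/top0.png

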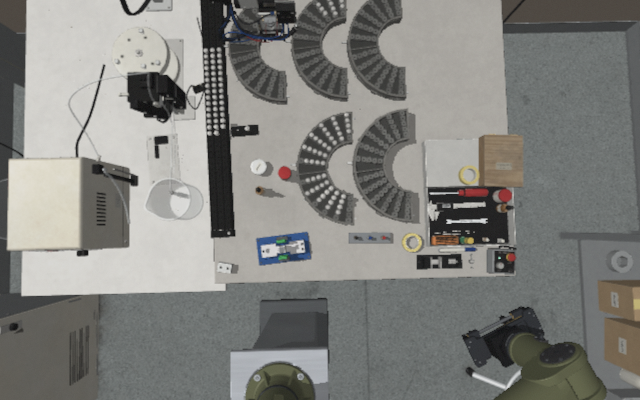

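View pics/side0.png

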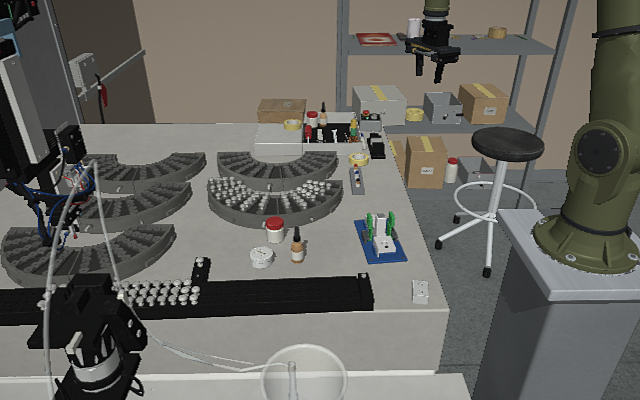

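```bash
python3 - <<'E'
from h import *
np.set_printoptions(precision=4,suppress=True)
i=vision.camera_info('top'); im=cv2.imread('pics/top0.png')
hsv=cv2.cvtColor(im,cv2.COLOR_BGR2HSV)
m=np.zeros(im.shape[:2],np.uint8); m[225:275,240:325]=1
def blob(mask,z,name):
    ys,xs=np.nonzero(mask); r=cv2.minAreaRect(np.c_[xs,ys].astype(np.float32)); print(name,len(xs),r,onz(i,*r[0],z)); return r
b=(cv2.inRange(hsv,(100,120,60),(125,255,255))>0)&(m>0)
r=blob(b,.006,'dock')
bx=cv2.boxPoints(r); print(np.array([onz(i,*p,.006) for p in bx]))
m[:]=0;m[228:250,343:397]=1
g=(hsv[:,:,2]<150)&(m>0)
r=blob(g,.016,'rack'); print(np.array([onz(i,*p,.016) for p in cv2.boxPoints(r)]))
for p in [(260,190),(259,167),(285,173),(227,268),(412,242)]: print(p,onz(i,*p,.02))
c=cv2.resize(im[220:285,205:435],None,fx=3.4,fy=3.4,interpolation=cv2.INTER_CUBIC); cv2.imwrite('pics/c1.png',c)
E
```

```text
dock 581 ((283.0145263671875, 248.113525390625), (26.22127914428711, 50.66225814819336), 82.69424438476562) [ 0.4797 -0.0224  0.006 ]
[[ 0.5141  0.0653  0.006 ]
 [ 0.5311 -0.101   0.006 ]
 [ 0.4453 -0.11    0.006 ]
 [ 0.4286  0.0557  0.006 ]]
rack 510 ((370.5, 237.5), (11.0, 45.0), 90.0) [ 0.5075 -0.3111  0.016 ]
[[ 0.5274 -0.2377  0.016 ]
 [ 0.5236 -0.3858  0.016 ]
 [ 0.4876 -0.3846  0.016 ]
 [ 0.4914 -0.2366  0.016 ]]
(260, 190) [0.6726 0.0482 0.02  ]
(259, 167) [0.7489 0.0502 0.02  ]
(285, 173) [ 0.7269 -0.0351  0.02  ]
(227, 268) [0.4208 0.1596 0.02  ]
(412, 242) [ 0.4894 -0.4463  0.02  ]
```

View pics/c1.png

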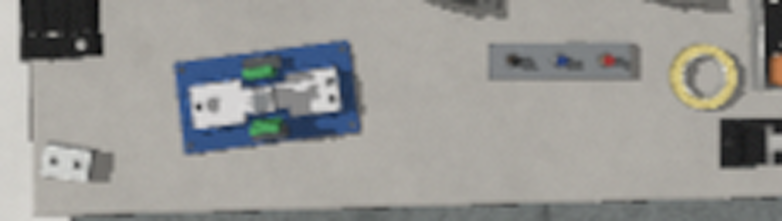

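The crop shows one dot at the left end of the cassette (198,104), so pocket one is on the +y side. The rack holds black, blue and red from left to right. I'm moving above the rack with the jaws across it.

{"api": "servo_tool", "payload": {"commands": [[[-10, 0, 0, 0, 48, -23, 40], [-20, 0, 0, 0, 96, -46, 40], [-30, 0, 0, 0, 144, -69, 40], [-40, 0, 0, 0, 192, -92, 40], [-50, 0, 0, 0, 240, -115, 40]]], "newtons": 15}}

```text
time: 0.78
position: [0.4368, -0.3905, 0.2224]
tool_rot: [0.216, 1.56, -0.216]
ft_force: [1.7, -1.1, 0.6]
grip_width: 0.526
```

```bash
python3 - <<'E'
from h import *
np.set_printoptions(precision=4,suppress=True)
print(rel([.505,-.311,.15]), R.from_rotvec(ctrl.get_state()['tool_rot']).as_matrix())
E
```

```text
[72.3578 95.1118 43.971 ] [[-0.0002  0.2722  0.9622]
 [-0.0001  0.9622 -0.2722]
 [-1.     -0.0001 -0.0002]]
```

{"api": "servo_tool", "payload": {"commands": [[[-8, 0, 0, 30, 45, 20, 40], [-16, 0, 0, 60, 95, 44, 40], [-16, 0, 0, 72, 95, 44, 40], [-16, 0, 0, 72, 95, 44, 40]]]}}

```text
time: 1.27
position: [0.5035, -0.313, 0.1492]
tool_rot: [0.003, 1.574, -0.001]
ft_force: [0.0, -0.7, 0.4]
grip_width: 0.464
```

```bash
python3 - <<'E'
from h import *
np.set_printoptions(precision=4,suppress=True)
im,i=snap('wrist','pics/w1.png'); s=ctrl.get_state(); print(s['position'],s['time'],R.from_rotvec(s['tool_rot']).as_matrix(),i['pose'])
np.save('w1.npy',np.array(i['pose']))
for p in [(.505,-.311,.038),(.505,-.266,.038),(.505,-.356,.038)]: print(proj(i,p))
E
```

```text
[ 0.5036 -0.3143  0.1503] 1.325 [[-0.0013  0.0043  1.    ]
 [-0.0004  1.     -0.0043]
 [-1.     -0.0004 -0.0013]] [[ 1.     -0.0013 -0.0033  0.5039]
 [-0.0021 -0.9662 -0.2577 -0.2416]
 [-0.0029  0.2577 -0.9662  0.3103]
 [ 0.      0.      0.      1.    ]]
[323.104  198.5744]
[323.0934 152.1133]
[323.1136 241.353 ]
```

View pics/w1.png

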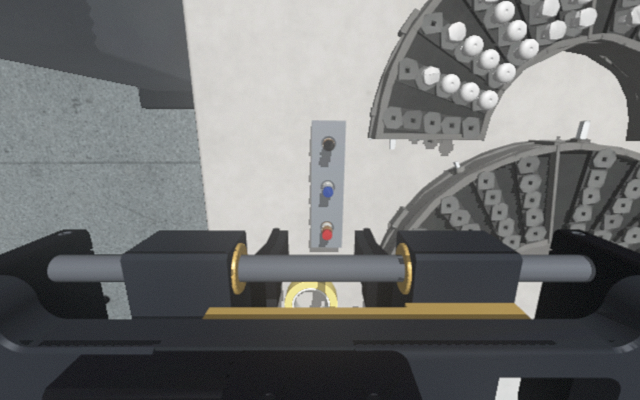

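The wrist view shows the rack at (327,185), with the black cap at (328,144), blue at (327,190) and red at (326,233). I'll measure these.

```bash
cat >> h.py <<'E'
def capmask(im,col):
    h=cv2.cvtColor(im,cv2.COLOR_RGB2HSV)
    if col=='blue': m=cv2.inRange(h,(108,120,50),(130,255,255))
    elif col=='red': m=cv2.inRange(h,(0,150,60),(8,255,255))|cv2.inRange(h,(172,150,60),(180,255,255))
    else: m=cv2.inRange(h,(0,0,0),(180,255,45))
    return m
def blobs(m,roi,amin=15):
    x0,y0,x1,y1=roi; n,l,s,c=cv2.connectedComponentsWithStats(m[y0:y1,x0:x1].copy())
    return [(c[k]+[x0,y0],s[k][:4]+np.array([x0,y0,0,0]),s[k][4]) for k in range(1,n) if s[k][4]>=amin]
E
python3 - <<'E'
from h import *
np.set_printoptions(precision=4,suppress=True)
im=cv2.imread('pics/w1.png')[:,:,::-1].copy(); i=vision.camera_info('wrist'); i['pose']=np.load('w1.npy')
for c in ['blue','red','black']:
    for b in blobs(capmask(im,c),(308,118,348,248)): print(c,b,onz(i,*b[0],.036))
g=cv2.cvtColor(im,cv2.COLOR_RGB2GRAY); h=cv2.cvtColor(im,cv2.COLOR_RGB2HSV)
for v in (130,160,175,210,220): print(v,g[v,300:356])
E
```

```text
blue (array([327.5224, 191.5672]), array([324, 187,   8,  10]), np.int32(67)) [ 0.5093 -0.3044  0.036 ]
red (array([326.5682, 234.6136]), array([323, 230,   8,   9]), np.int32(44)) [ 0.5085 -0.3495  0.036 ]
130 [211 211 210 211 210 212 209 208 209 210 179 153 161 165 166 165 165 166
 166 164 164 164 162 165 164 164 164 163 164 165 165 164 164 164 164 163
 163 166 163 165 164 162 165 162 165 182 207 215 214 214 215 214 214 210
 212 212]
160 [211 212 212 213 210 213 210 211 212 211 183 155 160 163 163 160 162 161
 160 141 114 111 113 113 113 111 112 110 112 112 138 159 162 163 162 163
 160 162 161 162 161 162 161 161 180 203 211 210 211 210 210 211 211 210
 209 209]
175 [209 210 212 211 210 209 210 209 190 154 138 151 161 162 160 160 163 162
 161 163 162 161 161 161 160 160 161 162 162 160 160 161 160 160 162 161
 160 161 160 160 162 159 160 165 194 210 210 211 211 210 210 210 210 210
 210 210]
210 [212 212 212 212 212 210 209 210 207 179 140 148 159 159 160 158 161 158
 160 158 161 159 158 159 160 161 159 158 159 158 161 159 157 158 158 158
 158 161 159 157 158 159 172 197 209 208 208 210 208 207 211 208 208 208
 207 209]
220 [208 210 207 205 205 205 207 208 177 139 137 148 157 160 159 157 159 160
 158 158 158 157 161 158 158 156 157 156 156 156 159 159 159 159 156 158
 159 159 159 159 157 158 176 198 203 206 205 206 206 207 207 208 211 210
 212 210]
```

```bash
python3 - <<'E'
from h import *
np.set_printoptions(precision=4,suppress=True)
vision.get_image('wrist')
s=ctrl.get_state(); print(s['position'],s['time'],rel([.5093,-.3044,.020]))
E
```

```text
[ 0.5038 -0.315   0.151 ] 1.375 [131.0221  10.7619   5.4266]
```

{"api": "servo_tool", "payload": {"commands": [[[0, 0, 0, 30, 10, 5, 40], [0, 0, 0, 70, 10, 5, 40], [0, 0, 0, 100, 10, 5, 40], [0, 0, 0, 110, 10, 5, 40], [0, 0, 0, 110, 10, 5, 40]]]}}

```text
time: 2.0
position: [0.5095, -0.3042, 0.0411]
tool_rot: [0.002, 1.571, -0.003]
ft_force: [0.9, 0.0, -0.0]
grip_width: 0.462
```

```bash
python3 - <<'E'
from h import *
np.set_printoptions(precision=4,suppress=True)
im,i=snap('wrist','pics/w2.png'); s=ctrl.get_state(); print(s['position'],s['time'],rel([.5093,-.3044,.020]),proj(i,s['position']))
for b in blobs(capmask(im,'blue'),(280,100,360,260)): print(b,onz(i,*b[0],.036))
E
```

```text
[ 0.5103 -0.3042  0.0419] 2.05 [21.9275 -0.1935 -0.9909] [322.6591 247.7028]
(array([321.0966, 243.8406]), array([314, 236,  15,  17]), np.int32(207)) [ 0.5093 -0.3042  0.036 ]
```

View pics/w2.png

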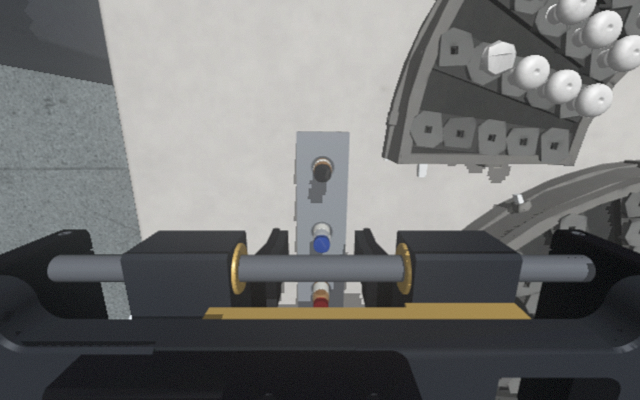

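The blue cap sits between the fingers at (321,244), and both estimates agree. I'll descend and grip.

{"api": "servo_tool", "payload": {"commands": [[[0, 0, 0, 11, 0, -1, 40], [0, 0, 0, 21, 0, -1, 40], [0, 0, 0, 21, 0, -1, 10], [0, 0, 0, 21, 0, -1, 10], [0, 0, 0, 21, 0, -1, 10]]], "newtons": 12}}

```text
time: 2.68
position: [0.509, -0.3031, 0.0198]
tool_rot: [0.001, 1.57, -0.002]
ft_force: [0.5, -0.4, -0.2]
grip_width: 0.209
```

{"api": "servo_tool", "payload": {"commands": [[[0, 0, 0, 0, 0, 0, 5], [0, 0, 0, 0, 0, 0, 5], [0, 0, 0, 0, 0, 0, 5]]]}}

```text
time: 3.05
position: [0.5089, -0.3031, 0.0198]
tool_rot: [0.001, 1.57, -0.002]
ft_force: [0.3, -0.0, 1.6]
grip_width: 0.122
```

{"api": "servo_tool", "payload": {"commands": [[[0, 0, 0, 0, 0, 0, 5], [0, 0, 0, -15, 0, 0, 5], [0, 0, 0, -50, 0, 0, 5], [0, 0, 0, -90, 0, 0, 5], [0, 0, 0, -100, 0, 0, 5]]]}}

```text
time: 3.68
position: [0.5103, -0.3038, 0.1234]
tool_rot: [-0.001, 1.566, -0.004]
ft_force: [0.0, -0.2, -1.1]
grip_width: 0.127
```

```bash
python3 - <<'E'
from h import *
np.set_printoptions(precision=4,suppress=True)
im,i=snap('wrist','pics/w3.png'); s=ctrl.get_state(); print(s['position'],s['time'],s['grip_width'],proj(i,s['position']))
# go above dock: pocket one
c=np.array([.4797,-.0224]);x=np.array([-.1,.995]); print(rel([*(c+x*.0),.12]),rel([*(c+x*.048),.12]))
cv2.imwrite('pics/w3c.png',cv2.resize(im[150:310,240:400,::-1],None,fx=3,fy=3))
E
```

```text
[ 0.51   -0.3038  0.1231] 3.725 0.12388644732461657 [321.0053 246.8795]
[  2.1566 281.3541 -30.9491] [  1.997  329.1037 -35.8491]
```

View pics/w3c.png

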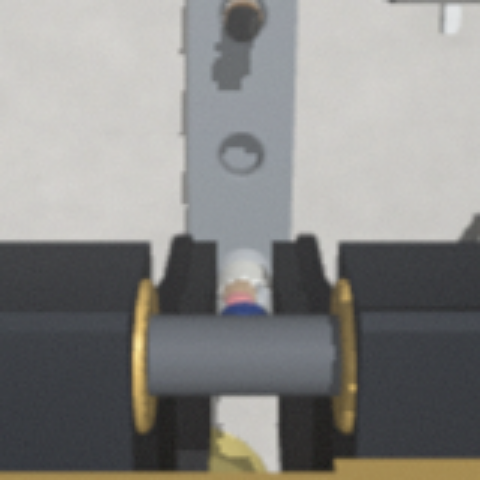

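Blue vial held upright between the fingers (crop 245,280). Next I'll move beside the dock and measure it from close by.

{"api": "servo_tool", "payload": {"commands": [[[-2, 0, 0, 0, 50, -7, 5], [-4, 0, 0, 0, 105, -15, 5], [-6, 0, 0, 0, 160, -22, 5], [-6, 0, 0, 0, 205, -28, 5], [-6, 0, 0, 0, 215, -30, 5]]]}}

```text
time: 4.35
position: [0.4779, -0.0845, 0.1187]
tool_rot: [-0.084, 1.571, 0.085]
ft_force: [-1.4, 0.0, -0.7]
grip_width: 0.127
```

{"api": "servo_tool", "payload": {"commands": [[[0, 0, 0, 0, 0, 0, 5], [0, 0, 0, 0, 0, 0, 5]]]}}

```text
time: 4.6
position: [0.479, -0.0897, 0.1192]
tool_rot: [-0.079, 1.57, 0.079]
ft_force: [-0.1, -0.9, -0.7]
grip_width: 0.122
```

```bash
python3 - <<'E'
from h import *
np.set_printoptions(precision=4,suppress=True)
im,i=snap('wrist','pics/w4.png'); s=ctrl.get_state(); print(s['position'],s['time'],s['tool_rot'],s['grip_width'],proj(i,s['position']))
np.save('w4.npy',np.array(i['pose']))
E
```

```text
[ 0.479  -0.0897  0.1192] 4.65 [-0.0785  1.5699  0.0785] 0.12576803658383515 [321.3721 247.1744]
```

View pics/w4.png

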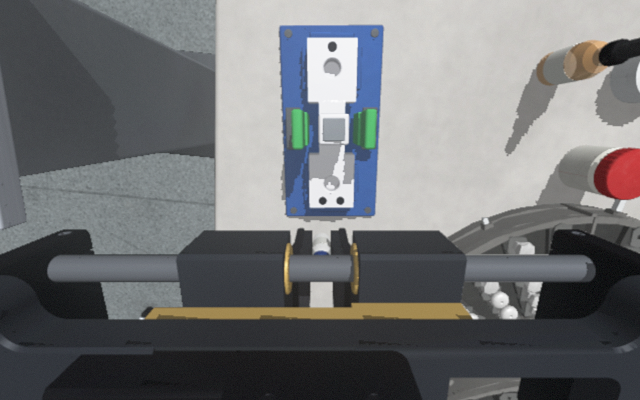

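The view shows pocket one at about (332,66) with its single dot at (332,46), the tower at (334,128), and pocket two at about (331,183), partly in shadow. The green pads are at (298,129) and (366,129).

```bash
python3 - <<'E'
from h import *
np.set_printoptions(precision=4,suppress=True,linewidth=200)
im=cv2.imread('pics/w4.png')[:,:,::-1].copy(); i=vision.camera_info('wrist'); i['pose']=np.load('w4.npy')
g=cv2.cvtColor(im,cv2.COLOR_RGB2GRAY)
print(g[54:80,318:348])
m=((g<215)*255).astype(np.uint8)
for b in blobs(m,(312,40,352,90)): print('p1',b,onz(i,*b[0],.028))
h=cv2.cvtColor(im,cv2.COLOR_RGB2HSV); gm=cv2.inRange(h,(45,120,40),(80,255,255))
for b in blobs(gm,(275,90,395,170)): print('green',b,onz(i,*b[0],.072))
bl=cv2.inRange(h,(100,120,40),(125,255,255)); n,l,s,c=cv2.connectedComponentsWithStats(bl[:225].copy()); k=1+np.argmax(s[1:,4])
ys,xs=np.nonzero(l==k); r=cv2.minAreaRect(np.c_[xs,ys].astype(np.float32)); bx=cv2.boxPoints(r)
hull=cv2.convexHull(np.c_[xs,ys].astype(np.float32)); q=cv2.approxPolyDP(hull,6,True)[:,0]; print(q); P=np.array([onz(i,*p,.006) for p in q]); print(P,P.mean(0))
E
```

```text
[[243 243 243 243 243 244 243 244 243 243 244 243 244 244 243 243 245 243 242 244 243 244 243 242 243 244 243 243 244 243]
 [243 243 243 242 243 243 243 243 244 243 243 244 244 244 244 244 244 244 244 244 243 244 244 243 243 244 244 244 244 244]
 [242 243 243 243 242 243 243 243 244 243 244 244 245 244 244 245 244 244 245 244 244 243 243 243 244 244 244 244 244 243]
 [242 243 243 243 243 244 243 244 244 243 237 222 206 200 199 203 213 227 240 244 245 243 243 243 244 243 244 244 244 244]
 [243 243 244 243 243 243 244 244 238 221 193 172 153 143 145 152 158 171 199 224 240 244 244 243 243 243 243 243 243 243]
 [242 243 243 243 242 244 243 239 217 174 148 139 128 128 126 126 133 136 152 178 220 239 244 244 243 243 243 243 244 244]
 [243 242 243 243 243 243 238 221 179 145 127 127 124 123 124 123 122 125 134 150 179 222 241 244 244 244 244 243 243 243]
 [242 243 243 242 243 241 226 189 148 126 125 133 139 142 140 137 128 123 123 133 158 197 234 244 243 244 243 243 243 243]
 [242 242 243 243 243 235 208 160 131 132 150 158 162 162 161 161 153 142 128 125 140 168 213 237 244 243 243 244 24
[... 2099 characters left out ...]
p1 (array([331.8621,  46.1034]), array([327,  41,  10,  11]), np.int32(87)) [0.4741 0.0426 0.028 ]
p1 (array([332.0687,  65.813 ]), array([323,  57,  19,  19]), np.int32(262)) [0.4758 0.0283 0.028 ]
green (array([370.2303, 128.2556]), array([365, 109,  11,  39]), np.int32(356)) [ 0.5062 -0.0173  0.072 ]
green (array([297.1949, 128.8277]), array([292, 110,  11,  38]), np.int32(354)) [ 0.4552 -0.0228  0.072 ]
green (array([305.8333, 129.5595]), array([305, 112,   3,  33]), np.int32(84)) [ 0.4613 -0.0227  0.072 ]
[[382.  27.]
 [378. 121.]
 [284. 119.]
 [281.  27.]]
[[ 0.5151  0.0668  0.006 ]
 [ 0.5234 -0.0098  0.006 ]
 [ 0.4372 -0.0167  0.006 ]
 [ 0.4296  0.0581  0.006 ]] [0.4763 0.0246 0.006 ]
```

```bash
python3 - <<'E'
from h import *
np.set_printoptions(precision=4,suppress=True,linewidth=200)
i=vision.camera_info('wrist'); s=ctrl.get_state(); Rm=R.from_rotvec(s['tool_rot']); 
for d in (-2,-1,0,1): print(d,[proj(i,s['position']+Rm.apply(np.array([x,6+d,0])/1000)).round(1) for x in (14,13)], proj(i,s['position']+Rm.apply(np.array([14,d,6])/1000)).round(1))
im=cv2.imread('pics/w3.png'); g=im[:,:,1].astype(int); print(g[226:252,321]); print(g[226:252,324]);print(g[240,308:336])
im=cv2.imread('pics/w4.png'); g=im[:,:,1].astype(int); print(g[222:252,321]); print(g[235,308:336])
p=np.array([.4758,.0278,.10]); print(s['position'],rel(p), rel(p)+[0,1.2,0])
for z in (.0275,): print(onz(dict(i,pose=np.load('w4.npy')),332.3,66.3,.028))
E
```

```text
-2 [array([321.2, 232.6]), array([321.2, 233.2])] [330.4 241.2]
-1 [array([321.2, 231.2]), array([321.2, 231.7])] [330.4 239.8]
0 [array([321.2, 229.7]), array([321.2, 230.3])] [330.4 238.4]
1 [array([321.2, 228.3]), array([321.3, 228.8])] [330.4 236.9]
[152 153 152 152 152 152 158 179 185 186 192 200 201 201 200 206 223 185 157 158 159 150 143 151 120  79]
[151 152 152 151 151 153 151 173 185 187 188 196 203 203 202 202 205 224 211 181 159 162 162 153 138  97]
[ 59  61  57  60 110 145 159 170 179 187 192 197 196 200 204 203 202 202 199 167 137 153 129  66  56  60  60  60]
[201 200 202 200 201 200 201 204 200 200 205 209 213 214 209 202 200 200 199 200 200 211 217 219 217 219 221 227 172  99]
[ 62  62  58  71 152 202 198 193 198 201 207 208 210 214 214 215 214 214 212 207 204 201 158  69  60  62  61  57]
[ 0.479  -0.0897  0.1192] [ 19.2342 117.2385   8.5097] [ 19.2342 118.4385   8.5097]
[0.4761 0.0279 0.028 ]
```

{"api": "servo_tool", "payload": {"commands": [[[0, 0, 0, 0, 50, 4, 5], [0, 0, 0, 0, 100, 8, 5], [0, 0, 0, 10, 119, 9, 5], [0, 0, 0, 40, 119, 9, 5], [0, 0, 0, 60, 119, 9, 5]]]}}

```text
time: 5.28
position: [0.4758, 0.0303, 0.0583]
tool_rot: [-0.079, 1.57, 0.079]
ft_force: [-0.2, 0.7, -0.1]
grip_width: 0.125
```

{"api": "servo_tool", "payload": {"commands": [[[0, 0, 0, 0, 0, 0, 5], [0, 0, 0, 0, 0, 0, 5]]]}}

```text
time: 5.52
position: [0.4767, 0.0307, 0.0602]
tool_rot: [-0.079, 1.568, 0.08]
ft_force: [0.2, -0.8, 0.6]
grip_width: 0.125
```

```bash
python3 - <<'E'
from h import *
np.set_printoptions(precision=4,suppress=True)
im,i=snap('wrist','pics/w5.png'); s=ctrl.get_state(); print(s['position'],s['time'],s['tool_rot'],s['grip_width'],proj(i,s['position']))
np.save('w5.npy',np.array(i['pose'])); print(rel([.4761,.0279,.042]), proj(i,[.4761,.0279,.028]))
cv2.imwrite('pics/w5c.png',cv2.resize(im[140:300,220:420,::-1],None,fx=4,fy=3.75))
E
```

```text
[0.4768 0.0309 0.0604] 5.575 [-0.0798  1.5678  0.0797] 0.12246264765513232 [321.608  247.1973]
[18.4118 -2.8761 -1.0739] [320.0207 232.3282]
```

View pics/w5c.png

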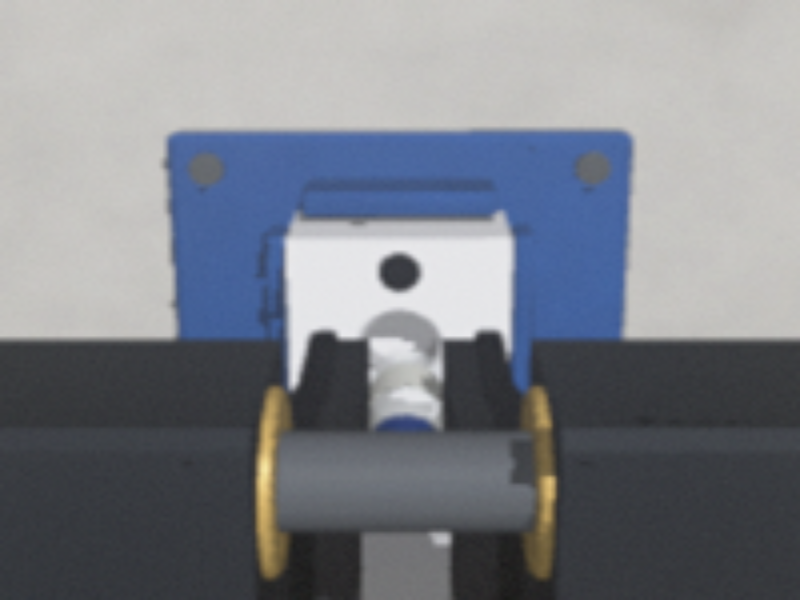

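The pocket's upper rim is at crop (400,310), as predicted. The vial is about 1 mm off in both directions, so I'll correct that and go down near the mouth.

{"api": "servo_tool", "payload": {"commands": [[[0, 0, 0, 5, -1.3, -1, 5], [0, 0, 0, 14, -1.3, -1, 5], [0, 0, 0, 14, -1.3, -1, 5], [0, 0, 0, 14, -1.3, -1, 5]]]}}

```text
time: 6.08
position: [0.475, 0.03, 0.0454]
tool_rot: [-0.081, 1.569, 0.081]
ft_force: [1.0, 0.1, 0.8]
grip_width: 0.127
```

```bash
python3 - <<'E'
from h import *
np.set_printoptions(precision=4,suppress=True)
s=ctrl.get_state(); print(rel([.4761,.0279,.030]),s['position'],s['ft_force'])
vision.get_image('wrist');s=ctrl.get_state(); print(rel([.4761,.0279,.030]),s['position'],s['ft_force'])
E
```

```text
[15.449  -2.2547  0.9189] [0.475  0.03   0.0454] [0.9747 0.1458 0.8362]
[15.5806 -2.239   0.7743] [0.4751 0.03   0.0456] [ 0.3547 -0.6616  0.5967]
```

{"api": "servo_tool", "payload": {"commands": [[[0, 0, 0, 1, -0.7, 0.5, 5], [0, 0, 0, 1, -0.7, 0.5, 5], [0, 0, 0, 4, -0.7, 0.5, 5], [0, 0, 0, 7, -0.7, 0.5, 5], [0, 0, 0, 7, -0.7, 0.5, 5]]]}}

```text
time: 6.75
position: [0.4753, 0.0293, 0.0382]
tool_rot: [-0.081, 1.57, 0.081]
ft_force: [-0.0, 0.2, -0.3]
grip_width: 0.125
```

```bash
python3 - <<'E'
from h import *
np.set_printoptions(precision=4,suppress=True)
for k in range(2):
  vision.get_image('wrist');s=ctrl.get_state(); print(rel([.4761,.0279,.030]),s['position'],s['ft_force'],s['grip_width'])
E
```

```text
[ 8.2997 -1.474   0.5899] [0.4754 0.0293 0.0383] [-0.3639 -0.1384 -0.2884] 0.12991735752117287
[ 8.4359 -1.4721  0.4304] [0.4755 0.0293 0.0384] [ 0.3418 -0.1806 -0.2903] 0.1285262130607927
```

{"api": "servo_tool", "payload": {"commands": [[[0, 0, 0, 3, 0, 0.3, 5], [0, 0, 0, 6, 0, 0.3, 5], [0, 0, 0, 8, 0, 0.3, 5], [0, 0, 0, 8, 0, 0.3, 5]]]}}

```text
time: 7.35
position: [0.4757, 0.0293, 0.0303]
tool_rot: [-0.081, 1.57, 0.081]
ft_force: [0.3, -0.3, 0.2]
grip_width: 0.128
```

Fully down with no force. Now I'll let go and rise.

{"api": "servo_tool", "payload": {"commands": [[[0, 0, 0, 0, 0, 0, 30], [0, 0, 0, 0, 0, 0, 30], [0, 0, 0, 0, 0, 0, 30], [0, 0, 0, 0, 0, 0, 30]]]}}

```text
time: 7.85
position: [0.4759, 0.0293, 0.0306]
tool_rot: [-0.081, 1.569, 0.081]
ft_force: [0.5, -0.1, -0.3]
grip_width: 0.337
```

{"api": "servo_tool", "payload": {"commands": [[[0, 0, 0, -15, 0, 0, 36], [0, 0, 0, -50, 0, 0, 40], [0, 0, 0, -90, 0, 0, 40], [0, 0, 0, -90, -40, 0, 40], [0, 0, 0, -90, -95, 0, 40]]]}}

```text
time: 8.48
position: [0.4869, -0.0649, 0.1228]
tool_rot: [-0.085, 1.566, 0.083]
ft_force: [0.5, -0.8, -0.6]
grip_width: 0.452
```

{"api": "servo_tool", "payload": {"commands": [[[0, 0, 0, 0, -20, 0, 40], [0, 0, 0, 0, -25, 0, 40], [0, 0, 0, 0, -25, 0, 40]]]}}

```text
time: 8.85
position: [0.4883, -0.0887, 0.1208]
tool_rot: [-0.081, 1.569, 0.082]
ft_force: [-0.7, -0.1, 0.1]
grip_width: 0.461
```

```bash
python3 - <<'E'
from h import *
np.set_printoptions(precision=4,suppress=True)
im,i=snap('wrist','pics/w6.png'); s=ctrl.get_state(); print(s['position'],s['time'],s['tool_rot'],s['grip_width'])
np.save('w6.npy',np.array(i['pose'])); print(rel([.5085,-.3495,.10]))
for b in blobs(capmask(im,'blue'),(290,30,370,110),10): print(b,onz(i,*b[0],.046))
for z in (.028,.048): print(proj(i,[.4761,.0279,z]))
cv2.imwrite('pics/w6c.png',cv2.resize(im[20:260,240:440,::-1],None,fx=2.5,fy=2.5))
E
```

```text
[ 0.4883 -0.0883  0.1207] 8.9 [-0.0819  1.5692  0.0829] 0.4562439143740903
[  20.5517 -261.9413   -7.2308]
(array([347.0013,  62.8556]), array([290,  30,  80,  80]), np.int32(2286)) [0.4955 0.0295 0.046 ]
(array([320.6077,  62.6462]), array([315,  56,  12,  14]), np.int32(130)) [0.4757 0.0276 0.046 ]
(array([292.9444,  71.6111]), array([292,  69,   3,   7]), np.int32(18)) [0.4554 0.0192 0.046 ]
(array([290.8571,  79.8571]), array([290,  77,   4,   9]), np.int32(14)) [0.4543 0.0133 0.046 ]
(array([293.3571,  84.9286]), array([292,  82,   3,   7]), np.int32(14)) [0.4565 0.0099 0.046 ]
(array([290.8913, 100.4783]), array([290,  89,   4,  21]), np.int32(46)) [ 0.4555 -0.0016  0.046 ]
[321.1915  66.9885]
[321.2121  61.7387]
```

View pics/w6c.png

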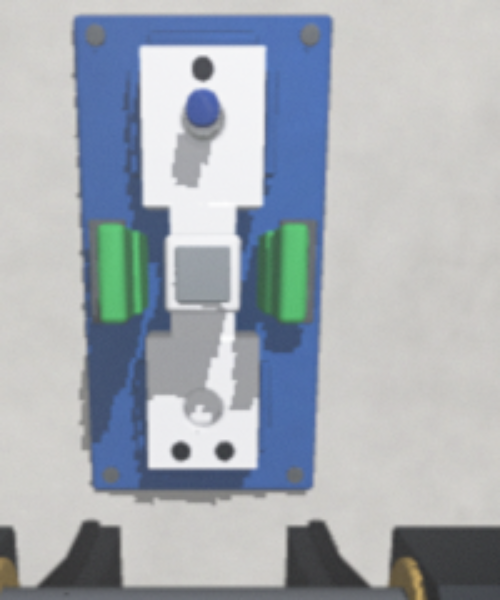

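Blue vial is seated upright in pocket one: the cap's measured position is (0.4757, 0.0276), within 1 mm of the pocket. Next is the red vial.

{"api": "servo_tool", "payload": {"commands": [[[1, 0, 0, 0, -50, -1, 40], [3, 0, 0, 0, -105, -3, 40], [5, 0, 0, 0, -160, -5, 40], [6, 0, 0, 0, -215, -6, 40], [6, 0, 0, 20, -262, -7, 40]]]}}

```text
time: 9.52
position: [0.5103, -0.3525, 0.1022]
tool_rot: [-0.001, 1.567, -0.002]
ft_force: [0.1, 0.5, -0.2]
grip_width: 0.458
```

{"api": "servo_tool", "payload": {"commands": [[[0, 0, 0, 20, 0, 0, 40], [0, 0, 0, 50, 0, 0, 40], [0, 0, 0, 58, 0, 0, 40], [0, 0, 0, 58, 0, 0, 40], [0, 0, 0, 58, 0, 0, 40]]]}}

```text
time: 10.15
position: [0.5092, -0.3512, 0.044]
tool_rot: [-0.0, 1.569, -0.002]
ft_force: [0.4, 0.2, 0.1]
grip_width: 0.458
```

```bash
python3 - <<'E'
from h import *
np.set_printoptions(precision=4,suppress=True)
im,i=snap('wrist','pics/w7.png'); s=ctrl.get_state(); print(s['position'],s['time'],s['tool_rot'],rel([.5085,-.3495,.02]))
for b in blobs(capmask(im,'red'),(280,100,360,262)): print(b,onz(i,*b[0],.036))
k=dict(i,pose=np.load('w6.npy')); print(onz(k,321.6,182.8,.028)); print(onz(k,321.2,66.99,.028))
g=cv2.imread('pics/w6.png')[:,:,1]; print(g[172:194,310:334]); 
E
```

```text
[ 0.5091 -0.3515  0.044 ] 10.2 [ 0.      1.5689 -0.0023] [24.0406  2.0223 -0.6461]
(array([320.5287, 239.408 ]), array([314, 232,  14,  15]), np.int32(174)) [ 0.5087 -0.3494  0.036 ]
[ 0.4865 -0.0674  0.028 ]
[0.4761 0.0279 0.028 ]
[[157 159 157 158 156 160 158 161 158 159 158 161 197 232 239 236 236 237
  238 237 237 237 232 224]
 [161 159 162 159 160 158 159 159 160 160 159 162 212 237 238 236 237 235
  236 236 237 238 237 224]
 [159 160 158 160 159 159 159 159 160 159 157 163 210 237 238 238 238 237
  236 237 236 237 238 215]
 [158 160 159 161 159 161 158 156 151 147 149 147 174 201 219 231 237 237
  237 238 238 237 237 214]
 [160 158 160 158 162 155 149 150 153 156 154 154 158 163 172 199 227 237
  237 236 236 237 238 215]
 [160 158 159 158 154 151 150 155 158 161 159 158 160 157 158 166 191 225
  236 238 237 238 236 213]
 [201 167 164 159 148 152 155 159 160 159 158 160 160 161 158 157 165 198
  229 238 237 237 225 181]
 [233 226 224 199 170 155 160 159 160 159 160 160 159 159 161 158 157 168
  199 230 238 238 214 162]
 [237 238 232 209 177 158 160 158 157 158 158 159 158 159 16
[... 654 characters left out ...]
37 236 235 221 197 205 225 234 236 236 237 238 234 201 151 151 174
  213 231 237 238 236 236]
 [236 237 235 239 237 225 207 209 219 222 222 221 219 212 184 156 175 212
  230 235 236 237 236 236]
 [236 235 236 237 240 239 229 211 205 206 204 202 197 190 182 193 221 232
  236 237 236 236 236 237]
 [236 236 235 236 237 240 241 236 225 218 211 202 204 208 221 230 234 237
  236 235 236 236 235 236]
 [236 235 236 236 235 237 239 243 240 240 239 237 235 234 236 237 237 236
  236 236 236 235 236 235]
 [236 236 236 236 237 237 237 238 227 229 239 241 239 238 237 237 237 236
  237 236 236 236 236 236]
 [237 236 236 236 236 236 235 236 230 230 237 237 236 237 235 236 236 236
  235 236 236 236 236 236]]
```

{"api": "servo_tool", "payload": {"commands": [[[0, 0, 0, 10, 2, -0.5, 40], [0, 0, 0, 23, 2, -0.5, 40], [0, 0, 0, 24, 2, -0.5, 10], [0, 0, 0, 24, 2, -0.5, 10], [0, 0, 0, 24, 2, -0.5, 10]]], "newtons": 12}}

```text
time: 10.82
position: [0.5078, -0.3496, 0.0188]
tool_rot: [0.001, 1.57, -0.002]
ft_force: [-0.9, -0.1, 0.8]
grip_width: 0.202
```

{"api": "servo_tool", "payload": {"commands": [[[0, 0, 0, 0, 0, 0, 5], [0, 0, 0, 0, 0, 0, 5], [0, 0, 0, 0, 0, 0, 5], [0, 0, 0, 0, 0, 0, 5]]]}}

```text
time: 11.32
position: [0.5078, -0.3496, 0.0189]
tool_rot: [0.001, 1.57, -0.002]
ft_force: [0.0, 0.4, 2.3]
grip_width: 0.126
```

{"api": "servo_tool", "payload": {"commands": [[[0, 0, 0, -10, 0, 0, 5], [0, 0, 0, -40, 0, 0, 5], [0, 0, 0, -60, 0, 0, 5], [0, 0, 0, -80, 0, 0, 5], [0, 0, 0, -80, 0, 0, 5]]]}}

```text
time: 11.95
position: [0.5087, -0.3501, 0.1007]
tool_rot: [-0.0, 1.568, -0.004]
ft_force: [-0.2, -0.6, 0.1]
grip_width: 0.125
```

```bash
python3 - <<'E'
from h import *
np.set_printoptions(precision=4,suppress=True)
im,i=snap('wrist','pics/w8.png'); s=ctrl.get_state(); print(s['position'],s['time'],s['tool_rot'],s['grip_width'])
print(rel([.4860,-.0674,.10])); Rm=R.from_rotvec(s['tool_rot'])
for d in (-2,-1,0,1): print(d,proj(i,s['position']+Rm.apply(np.array([14,6+d,0])/1000)).round(1))
print(im[224:252,321]); print(im[240,306:336,1])
E
```

```text
[ 0.5078 -0.3496  0.0992] 12.0 [ 0.001   1.5699 -0.0024] 0.12628015213301697
[ -1.0837 282.1642 -22.4389]
-2 [320.1 231.1]
-1 [320.1 229.6]
0 [320.1 228.2]
1 [320.1 226.7]
[[148 152 157]
 [146 152 154]
 [144 149 154]
 [146 150 155]
 [143 148 155]
 [146 153 157]
 [146 152 156]
 [153 138 124]
 [151 124  97]
 [150 121  93]
 [157 134 109]
 [189 185 178]
 [197 200 196]
 [199 201 196]
 [198 200 195]
 [198 200 196]
 [200 201 196]
 [203 188 171]
 [195 166 138]
 [189 159 127]
 [188 158 125]
 [193 162 129]
 [195 163 128]
 [199 166 130]
 [187 139 112]
 [162  88  76]
 [150  59  59]
 [155  62  63]]
[ 58  59  60  57  57  61 105 147 161 171 179 188 194 195 199 201 200 201
 203 199 170 127 120 128 106  60  57  59  58  58]
```

{"api": "servo_tool", "payload": {"commands": [[[-1, 0, 0, 0, 50, -4, 5], [-3, 0, 0, 0, 105, -8, 5], [-5, 0, 0, 0, 160, -13, 5], [-6, 0, 0, 0, 215, -17, 5], [-6, 0, 0, 0, 270, -22, 5]]]}}

```text
time: 12.62
position: [0.485, -0.0775, 0.0975]
tool_rot: [-0.08, 1.571, 0.081]
ft_force: [0.5, 1.3, 0.6]
grip_width: 0.125
```

{"api": "servo_tool", "payload": {"commands": [[[0, 0, 0, 0, 12, 0, 5], [0, 0, 0, 20, 12, 0, 5], [0, 0, 0, 40, 12, 0, 5], [0, 0, 0, 40, 12, 0, 5], [0, 0, 0, 40, 12, 0, 5]]]}}

```text
time: 13.25
position: [0.485, -0.0679, 0.0587]
tool_rot: [-0.08, 1.569, 0.08]
ft_force: [0.0, -0.7, -0.4]
grip_width: 0.122
```

```bash
python3 - <<'E'
from h import *
np.set_printoptions(precision=4,suppress=True)
im,i=snap('wrist','pics/w9.png')
for k in range(2):
  s=ctrl.get_state(); print(s['position'],s['time'],s['tool_rot'],s['grip_width'],rel([.4860,-.0674,.03]),s['ft_force']); k or vision.get_image('wrist')
cv2.imwrite('pics/w9c.png',cv2.resize(im[140:300,220:420,::-1],None,fx=4,fy=3.75))
E
```

```text
[ 0.4854 -0.0679  0.0591] 13.3 [-0.0802  1.5686  0.0798] 0.12648741560377177 [29.0673  0.4607  0.6333] [ 0.6729 -0.4235  0.1587]
[ 0.4855 -0.0678  0.0592] 13.35 [-0.0805  1.5682  0.0798] 0.12424723741048663 [29.239   0.4104  0.4977] [-0.3324  0.1011 -0.4701]
```

View pics/w9c.png

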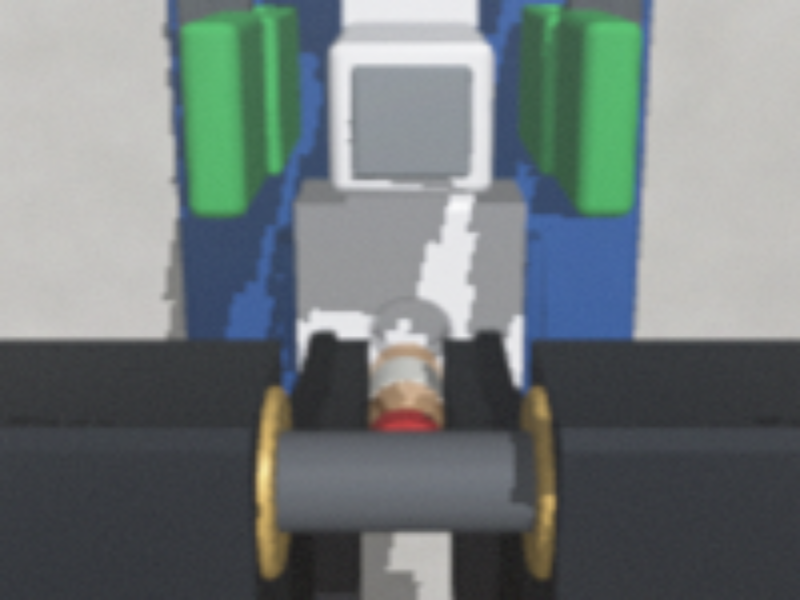

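Red vial is held, with its pocket rim at crop (412,297). It's aligned within about 1 mm, so I'll trim and go in gently.

{"api": "servo_tool", "payload": {"commands": [[[0, 0, 0, 6, 0.2, 0.6, 5], [0, 0, 0, 13, 0.2, 0.6, 5], [0, 0, 0, 17, 0.2, 0.6, 5], [0, 0, 0, 21, 0.2, 0.6, 5], [0, 0, 0, 21, 0.2, 0.6, 5]]]}}

```text
time: 13.98
position: [0.4853, -0.0671, 0.0372]
tool_rot: [-0.081, 1.57, 0.081]
ft_force: [0.5, -0.2, 0.5]
grip_width: 0.127
```

```bash
python3 - <<'E'
from h import *
np.set_printoptions(precision=4,suppress=True)
for k in range(2):
  s=ctrl.get_state(); print(s['position'],s['grip_width'],rel([.4860,-.0674,.0295]),s['ft_force']); k or vision.get_image('wrist')
E
```

```text
[ 0.4853 -0.0671  0.0372] 0.12653550532800445 [ 7.6581 -0.3872  0.7178] [ 0.5436 -0.2427  0.4576]
[ 0.4854 -0.0671  0.0374] 0.12359718375637303 [ 7.8923 -0.3553  0.5839] [-0.5724 -0.1041  0.6086]
```

{"api": "servo_tool", "payload": {"commands": [[[0, 0, 0, 3, 0, 0.4, 5], [0, 0, 0, 6, 0, 0.4, 5], [0, 0, 0, 7.5, 0, 0.4, 5], [0, 0, 0, 7.5, 0, 0.4, 5]]]}}

```text
time: 14.52
position: [0.4858, -0.0671, 0.0299]
tool_rot: [-0.081, 1.57, 0.081]
ft_force: [-0.5, 0.1, 0.3]
grip_width: 0.125
```

{"api": "servo_tool", "payload": {"commands": [[[0, 0, 0, 0, 0, 0, 30], [0, 0, 0, 0, 0, 0, 30], [0, 0, 0, 0, 0, 0, 30], [0, 0, 0, 0, 0, 0, 30]]]}}

```text
time: 15.02
position: [0.4859, -0.0671, 0.0301]
tool_rot: [-0.081, 1.569, 0.081]
ft_force: [0.1, 0.1, -0.6]
grip_width: 0.337
```

{"api": "servo_tool", "payload": {"commands": [[[0, 0, 0, -15, 0, 0, 36], [0, 0, 0, -50, 0, 0, 60], [0, 0, 0, -90, 0, 0, 87], [0, 0, 0, -90, -20, 0, 87], [0, 0, 0, -90, -20, 0, 87]]]}}

```text
time: 15.65
position: [0.4878, -0.089, 0.1203]
tool_rot: [-0.079, 1.569, 0.077]
ft_force: [-0.4, -1.1, -0.2]
grip_width: 0.782
```

{"api": "servo_tool", "payload": {"commands": [[[0, 0, 0, 0, 0, 0, 87], [0, 0, 0, 0, 0, 0, 87]]]}}

```text
time: 15.9
position: [0.4873, -0.0863, 0.1192]
tool_rot: [-0.08, 1.571, 0.082]
ft_force: [0.7, -0.1, -0.1]
grip_width: 0.969
```

```bash
python3 - <<'E'
from h import *
np.set_printoptions(precision=4,suppress=True)
im,i=snap('wrist','pics/w10.png'); s=ctrl.get_state(); print(s['position'],s['time'],s['tool_rot'],s['grip_width'])
np.save('w10.npy',np.array(i['pose'])); print(rel([.4810,-.0199,.10]))
for b in blobs(capmask(im,'blue'),(300,30,360,110),60): print(b,onz(i,*b[0],.046))
for b in blobs(capmask(im,'red'),(280,130,360,250),20): print(b,onz(i,*b[0],.046))
h=cv2.cvtColor(im,cv2.COLOR_RGB2HSV); gm=cv2.inRange(h,(45,120,40),(80,255,255))
for b in blobs(gm,(255,80,395,190),100): print('green',b,onz(i,*b[0],.072))
cv2.imwrite('pics/w10c.png',cv2.resize(im[20:260,240:440,::-1],None,fx=2.5,fy=2.5))
E
```

```text
[ 0.4874 -0.0863  0.1193] 15.95 [-0.0807  1.5706  0.0819] 0.9799292721334506
[19.3599 66.6891  0.493 ]
(array([342.8907,  58.2061]), array([300,  30,  60,  80]), np.int32(1509)) [0.4908 0.0345 0.046 ]
(array([321.7462,  65.9538]), array([316,  60,  12,  13]), np.int32(130)) [0.4757 0.0276 0.046 ]
green (array([358.3539, 132.1854]), array([354, 113,  10,  39]), np.int32(356)) [ 0.5063 -0.0172  0.072 ]
green (array([285.6695, 132.2661]), array([281, 114,  11,  38]), np.int32(357)) [ 0.4553 -0.0225  0.072 ]
```

View pics/w10c.png

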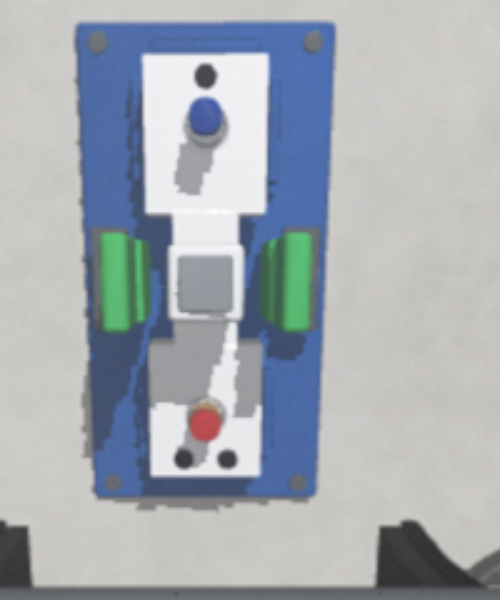

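Red is in pocket two, with its cap at crop (205,423), blue is in pocket one, and both catches look latched. Next I'll go over the tower and down.

{"api": "servo_tool", "payload": {"commands": [[[0, 0, 0, 0, 35, 0, 87], [0, 0, 0, 0, 66.5, 0.4, 87], [0, 0, 0, 10, 66.5, 0.4, 87], [0, 0, 0, 20, 66.5, 0.4, 87], [0, 0, 0, 20, 66.5, 0.4, 87]]]}}

```text
time: 16.58
position: [0.4805, -0.0217, 0.0987]
tool_rot: [-0.079, 1.572, 0.08]
ft_force: [0.2, -0.3, 0.3]
grip_width: 0.995
```

```bash
python3 - <<'E'
from h import *
np.set_printoptions(precision=4,suppress=True)
i=vision.camera_info('wrist'); k=dict(i,pose=np.load('w10.npy'))
print('red cap pred',proj(k,[.486,-.0674,.046]),proj(k,[.486,-.0674,.052]))
im=cv2.imread('pics/w10.png')[:,:,::-1].copy(); m=((im[:,:,0]>120)&(im[:,:,1]<110)).astype(np.uint8)*255
for b in blobs(m,(300,150,350,230),20): print(b,onz(k,*b[0],.046))
for k in range(2):
  vision.get_image('wrist'); s=ctrl.get_state(); print(s['position'],s['tool_rot'],s['grip_width'],rel([.4809,-.0199,.039]),s['ft_force'])
E
```

```text
red cap pred [322.1897 190.3583] [322.2063 191.9694]
(array([321.4031, 189.3488]), array([316, 183,  12,  14]), np.int32(129)) [ 0.4853 -0.0666  0.046 ]
[ 0.481  -0.0217  0.0993] [-0.0792  1.5709  0.0798] 1.0013281049101674 [60.2777  1.7378  0.1646] [-0.1728 -0.6876  0.6342]
[ 0.4814 -0.0216  0.0997] [-0.0793  1.57    0.0797] 0.9987055394711077 [60.7208  1.6815 -0.2745] [0.5054 0.0353 0.3225]
```

{"api": "servo_tool", "payload": {"commands": [[[0, 0, 0, 20, 1.7, 0, 87], [0, 0, 0, 45, 1.7, 0, 87], [0, 0, 0, 60, 1.7, 0, 87], [0, 0, 0, 60, 1.7, 0, 87], [0, 0, 0, 60, 1.7, 0, 87]]]}}

```text
time: 17.3
position: [0.4821, -0.0192, 0.0408]
tool_rot: [-0.081, 1.568, 0.08]
ft_force: [-0.1, 1.2, 0.6]
grip_width: 0.997
```

```bash
python3 - <<'E'
from h import *
np.set_printoptions(precision=4,suppress=True)
for k in range(2):
  vision.get_image('wrist'); s=ctrl.get_state(); print(s['position'],s['tool_rot'],s['grip_width'],rel([.4809,-.0199,.039]),s['ft_force'])
E
```

```text
[ 0.4822 -0.0192  0.041 ] [-0.0808  1.5676  0.0801] 0.9975983687419557 [ 1.9481 -0.5213 -1.3957] [-0.3104 -0.3221  0.721 ]
[ 0.4822 -0.0193  0.0409] [-0.0809  1.5676  0.08  ] 1.000617359240844 [ 1.9416 -0.5138 -1.3358] [-0.5253 -1.4482  0.01  ]
```

{"api": "servo_tool", "payload": {"commands": [[[0, 0, 0, 2, -0.4, -1.3, 70], [0, 0, 0, 2, -0.4, -1.3, 64], [0, 0, 0, 2, -0.4, -1.3, 60], [0, 0, 0, 2, -0.4, -1.3, 56], [0, 0, 0, 2, -0.4, -1.3, 52]]], "newtons": 30}}

```text
time: 18.02
position: [0.4803, -0.0196, 0.0382]
tool_rot: [-0.081, 1.569, 0.081]
ft_force: [0.3, -0.0, 1.6]
grip_width: 0.62
```

{"api": "servo_tool", "payload": {"commands": [[[0, 0, 0, 0, 0, 0, 48], [0, 0, 0, 0, 0, 0, 44], [0, 0, 0, 0, 0, 0, 40], [0, 0, 0, 0, 0, 0, 40], [0, 0, 0, 0, 0, 0, 40]]]}}

```text
time: 18.65
position: [0.4806, -0.0196, 0.0387]
tool_rot: [-0.081, 1.569, 0.08]
ft_force: [-0.5, -0.2, 6.1]
grip_width: 0.499
```

{"api": "servo_tool", "payload": {"commands": [[[0, 0, 0, 0, 0, 0, 40], [0, 0, 0, 0, 0, 0, 40]]]}}

```text
time: 18.9
position: [0.4806, -0.0196, 0.0387]
tool_rot: [-0.081, 1.569, 0.08]
ft_force: [-1.0, 0.5, 6.7]
grip_width: 0.499
```

Stopped at 43 mm. Allowing for the same pad squeeze as on the vials, that means fully pressed. I'll lift straight up slowly at first.

{"api": "servo_tool", "payload": {"commands": [[[0, 0, 0, -2, 0, 0, 40], [0, 0, 0, -5, 0, 0, 40], [0, 0, 0, -8, 0, 0, 40], [0, 0, 0, -11, 0, 0, 40], [0, 0, 0, -14, 0, 0, 40]]]}}

```text
time: 19.52
position: [0.48, -0.0197, 0.0522]
tool_rot: [-0.081, 1.57, 0.081]
ft_force: [-0.4, 0.4, -2.5]
grip_width: 0.498
```

{"api": "servo_tool", "payload": {"commands": [[[0, 0, 0, -8, 0, 0, 40], [0, 0, 0, -18, 0, 0, 40], [0, 0, 0, -28, 0, 0, 40], [0, 0, 0, -38, 0, 0, 40], [0, 0, 0, -48, 0, 0, 40]]]}}

```text
time: 20.15
position: [0.4802, -0.0196, 0.1009]
tool_rot: [-0.081, 1.569, 0.08]
ft_force: [0.1, 0.8, -3.4]
grip_width: 0.501
```

{"api": "servo_tool", "payload": {"commands": [[[0, 0, 0, -10, 0, 0, 40], [0, 0, 0, -20, 0, 0, 40], [0, 0, 0, -30, 0, 0, 40], [0, 0, 0, -36, 0, 0, 40], [0, 0, 0, -39, 0, 0, 40]]]}}

```text
time: 20.78
position: [0.4802, -0.0197, 0.1394]
tool_rot: [-0.081, 1.569, 0.08]
ft_force: [-0.5, 0.3, -2.2]
grip_width: 0.499
```

{"api": "servo_tool", "payload": {"commands": [[[0, 0, 0, 0, 0, 0, 40], [0, 0, 0, 0, 0, 0, 40], [0, 0, 0, 0, 0, 0, 40], [0, 0, 0, 0, 0, 0, 40]]]}}

```text
time: 21.28
position: [0.4799, -0.0196, 0.1388]
tool_rot: [-0.081, 1.57, 0.081]
ft_force: [-0.6, -0.8, -2.3]
grip_width: 0.495
```

```bash
python3 - <<'E'
from h import *
np.set_printoptions(precision=4,suppress=True)
im,i=snap('side','pics/s2.png'); w,j=snap('wrist','pics/w11.png'); s=ctrl.get_state(); print(s['position'],s['time'],s['tool_rot'],s['grip_width'],s['ft_force'],s['qd'])
a=cv2.resize(im[70:270,320:445,::-1],None,fx=2.9,fy=2.9,interpolation=cv2.INTER_CUBIC); b=cv2.resize(w[60:260,235:405,::-1],None,fx=2.5,fy=2.9)
cv2.imwrite('pics/f.png',np.hstack([a,b])); print(a.shape,b.shape)
E
```

```text
[ 0.48   -0.0196  0.1389] 21.375 [-0.0806  1.5695  0.0807] 0.4961460927459364 [ 0.3272  0.3622 -1.958 ] [-0.0011 -0.0018 -0.0005 -0.0005  0.0009 -0.0011  0.0005]
(580, 362, 3) (580, 425, 3)
```

View pics/f.png

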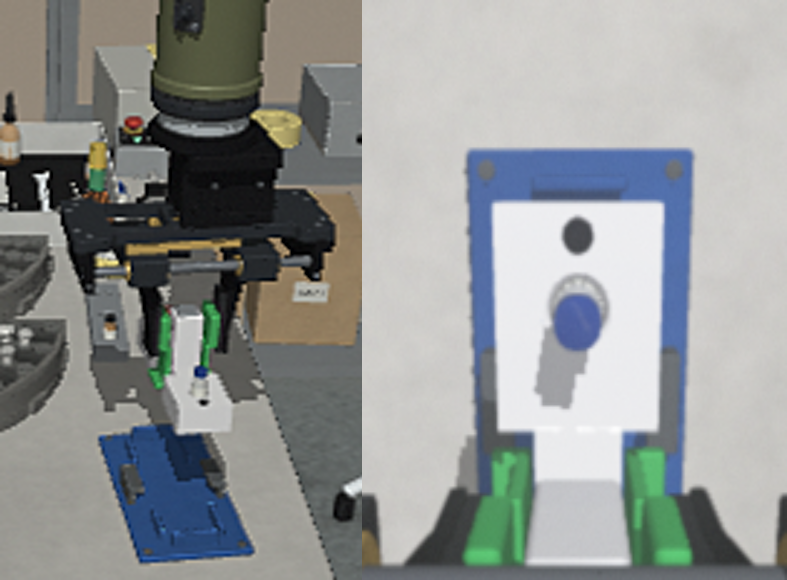

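The combined view shows the cassette held clear of the dock by the catches, with blue in pocket one (side crop 200,375). I'll do a numeric level check, look for red, and check the bystanders.

```bash
python3 - <<'E'
from h import *
np.set_printoptions(precision=4,suppress=True)
w=cv2.imread('pics/w11.png')[:,:,::-1].copy(); j=vision.camera_info('wrist'); g=w[:,:,1]
for b in blobs(capmask(w,'blue'),(290,130,350,210),60): print(b[0],b[2])
for b in blobs(((g<90)*255).astype(np.uint8),(300,120,345,158),40): print('dot',b[0])
# dot at dock frame x: from w4 (.4741,.0426); lift .100, shift of TCP while held
d=np.array([-.0005,0,.1002])
print('pred cap',proj(j,np.array([.4757,.0276,.046])+d),'dot',proj(j,np.array([.4741,.0426,.028])+d))
print('dot if x-end sags 1mm',proj(j,np.array([.4741,.0426,.027])+d))
T,ti=snap('top','pics/top2.png'); a=cv2.imread('pics/top0.png')[:,:,::-1]
df=(np.abs(T.astype(int)-a).max(2)>40).astype(np.uint8)*255
for b in blobs(df,(200,140,520,280),6): print('diff',b[0],b[1],b[2])
S=cv2.imread('pics/s2.png')[:,:,::-1]; m=((S[:,:,0]>110)&(S[:,:,1]<80)&(S[:,:,2]<90)).astype(np.uint8)*255
for b in blobs(m,(365,165,410,225),2): print('red side',b[0],b[2])
sc=vision.camera_info('side'); print(proj(sc,np.array([.4855,-.067,.146])),proj(sc,np.array([.4758,.0277,.146])))
s=ctrl.get_state(); print(s['torque'],s['ft_force'],s['time'])
E
```

```text
[320.5682 170.8273] 220
dot [320.2254 126.5211]
dot [320.8723 140.9468]
pred cap [321.3803 171.2833] dot [321.2758 140.9415]
dot if x-end sags 1mm [321.2747 140.8504]
diff [315.4856 258.0081] [237 217 198  63] 5548
diff [371.9375 238.0625] [369 237   7   3] 16
diff [385.6429 237.5714] [383 236   7   4] 14
[378.7188 176.6907] [389.027  197.6569]
[-0.0183 -0.0872  0.0087] [-0.1973 -0.3976 -1.5482] 21.425
```

```bash
python3 - <<'E'
from h import *
np.set_printoptions(precision=1,suppress=True)
sc=vision.camera_info('side'); S=cv2.imread('pics/s2.png')[:,:,::-1].astype(int); a=np.radians(95.85)
ex=np.array([np.cos(a),np.sin(a),0]); ey=np.array([-ex[1],ex[0],0]); c=np.array([.4804,-.0198,.106])
m=(S.min(2)>185)
ys,xs=np.nonzero(m[170:225,370:405]); xs+=370; ys+=170
hull=cv2.approxPolyDP(cv2.convexHull(np.c_[xs,ys].astype(np.int32)),1.5,True)[:,0]; print(hull.tolist())
for tilt in (0,3):
  t=np.radians(tilt)
  def P(x,y,z): # tilt about grip, +x end down
    z-=.052; X=x*np.cos(t)+z*np.sin(t); Z=-x*np.sin(t)+z*np.cos(t); return proj(sc,c+ex*X+ey*y+np.array([0,0,.052+Z]))
  print(tilt,'bottom',P(.07,.02,0),P(.07,-.02,0),'topface',P(.07,.02,.022),P(.07,-.02,.022),'cap',P(.048,0,.0405),'tower',P(.011,.011,.066),P(.011,-.011,.066))
for b in blobs(capmask(S.astype(np.uint8),'blue'),(375,185,400,215),4): print('cap',b[0])
E
```

```text
[[398, 218], [381, 218], [378, 202], [380, 177], [389, 178], [399, 209]]
0 bottom [399.5 218.5] [381.1 219.8] topface [400.4 209.8] [381.8 211. ] cap [389.2 197.5] tower [390.8 178.4] [380.9 179. ]
3 bottom [399.  219.2] [380.7 220.5] topface [400.  210.8] [381.5 212. ] cap [389.  198.4] tower [390.9 178.8] [380.9 179.4]
cap [388.5 197.7]
```

```bash
python3 -c "
from h import *
print(close_job())"
```

```text
the job is handed in; nothing more can be done
None
```

The cassette is loaded and unlatched. It hangs level and at rest 100 mm above its dock, held by the pinched catches at 30 N. I handed the job in at about 21.5 s of the 56 s limit.

**What I did:** I put the blue vial fully down into pocket one and let go, then did the same with the red vial in pocket two. Then I pinched both catches and lifted the cassette straight up. The black vial was not touched.

**Last checks:**
- **Grip:** the opening held at about 43 mm. The catches should be 46 mm apart fully pressed, so I put the difference down to pad squeeze.
- **Load:** the vertical wrist force was mostly 2–2.5 N downward, against about 2.7 N expected. The last reading was noisier, at 1.5 N.
- **Level:** in the side view the blue cap and block corners match a level cassette to about 1–2 px. That view resolves tilt only to about 3 degrees. The wrist view agrees within 1 px but is even less sensitive to tilt.
- **Red vial:** it could not be seen after the lift because it was behind the tower and gripper. Its seating was checked just before the pinch, when its cap was within 1 mm of where it should be.
- **Bystanders:** around them, the top camera showed changes only where the blue and red vials left the rack and in one block at the dock and arm.

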